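Slide the vial carrier out from under the dock's lips and hold it up level

ROBOT

A 7-joint arm with a two-finger parallel gripper is mounted at the origin on the work surface. World frame = base frame: x ahead of the robot, y to its left, z up, the work surface at z = 0. Lengths are in m, angles in rad, forces in N, time in s.
With the tool pointing down it reaches from about 0.35 to 0.9 m from the base axis. Payload 19.9 kg.
Tool frame: the origin (TCP) lies midway between the tips of the shut fingers; the grasp point (between the pads) lies robot.hold_point_z behind it (robot.hold_point_z is the distance from the TCP to the grasp point, in m); x points along the fingers, z is the direction in which the jaws open and shut, and the axes are right-handed (so a half turn about x gives the same grasp; the last joint's range is limited). The gripper opens to 85 mm and grips with 20 to 120 N. Pads are 22 mm wide; open, the fingers measure 114 mm over their backs; the gripper's body (76 mm by 85 mm) begins 54 mm behind the grasp point. The pads swing forward as they close: fully open they stand 13 mm farther back than shut.
Start: joints at [-1.345, 0.417, -0.01, 1.614, 0.005, 1.111, -0.053], TCP at [0.165, 0.603, 0.231] pointing down, gripper open.
Joint ranges: [-2.81, 2.81], [-0.39, 2.02], [-1.27, 1.25], [0.06, 2.57], [-1.19, 4.33], [0.19, 2], [-2.82, 2.82]. Speed limits (rad/s): [1.89, 1.89, 2.39, 2.39, 3.01, 3.01, 3.01].

INTERFACE

Orientations are given as a rotation vector (axis times angle).
In Python, from bench import robot gives the robot as it stands. The module is installed in compiled form; this text tells all that it offers.
- The arm moves only by the shell command python3 -m pendant 'ROWS' [FORCE]. ROWS is JSON, a list of rows, each a list of 7 numbers: the finger opening in cm, from 0 to 8.54, then the shift along the world's x, y, z in cm, then the turn, a rotation vector about the world's x, y, z in rad. In form: [[fingers, tx, ty, tz, wx, wy, wz], ...]. A call has 1 to 8 rows; each row shifts and turns the commanded pose from where the row before left it; what a row does not reach is not made up. A row lasts 1/8 s, in which the tool goes at most 62.5 mm and 10.7 degrees, less where a joint would pass 70% of its speed; a pose out of reach is approached as far as the arm can. A call is refused whole if a number of a shift passes 6.25 or a number of a turn 0.188, either way. A call with a gripper value outside its range is refused whole. The fingers move at their own pace and stop on an object; FORCE is the grip in N (left out, the last holds). Time passes only in rows, so rows that do not move let the fingers close. It gives the time, the measured TCP pose, the force and the opening at its end, in the units of the state.
- robot.state(): the state, without advancing time (a new reading comes with each control period).
- robot.snapshot(name): name is "scene" or "top" or "wrist"; returns a dict with "img" (420x560x3 uint8, red, green, blue), "fx", "fy", "cx", "cy" (pixels), "R" (3x3) and "t" (3): a world point X has camera coordinates R X + t; the wrist camera has in their place "T_tool_cam" (4x4, takes a point from camera to tool coordinates, whose origin is the TCP and whose axes are the tool frame's). Camera axes: x right, y down, z forward; pixel columns grow to the right and rows downward; lengths in m; the calibration is good to about 2 mm. A picture is of the moment at which its call begins: read the wrist's pose just before it. There is no depth.
- robot.hand_in(): hands the job in, once; it reports no verdict.
The state is a dict: "clock": time; "qpos": joint angles; "joint_vel": joint speeds; "joint_efforts": joint torques, N m; "eef_pos": TCP position; "ee_rot": TCP orientation; "wrist_force": force on the tool from outside, world axes, zero at the start; "wrist_torque": the same for the moment, N m; "gripper_width": opening from 0.0 (shut) to 1.0 (fully open).
Only numpy, scipy, OpenCV 4.12 (cv2) and the standard library are available. Lean on these libraries where they do the work, as an engineer would, in place of code of your own. Each camera call takes 0.05 s, during which the arm holds its last target.

TASK

Take the carrier that holds the vials by its grip, slide it along its lane out from under the dock's lips, then lift it until its underside is at least 10 cm above the bench, all vials still in their wells. Finish while holding it there in the gripper, level and still, so that the vials can be inspected: do not put it down or let go. Keep it upright all along, and leave the empty carrier, the wash bottle and the beaker where they are.

Things in the scene. Friction and masses are not known exactly. Their poses are not given: they have to be found in the camera images.
- dock: Grey two-lane parking dock fixed to the bench, 290 mm long (x), 212 mm wide, a grey housing 45 mm high across its rear (x = 140 to 185 mm). Origin: on the bench, mid-width, where the lips begin. +x runs along the lanes to the housing (carriers leave along -x), z up. Lane floors 12 mm above the bench, each lane 86 mm wide, centred at y = +55 and -55 mm.
- dock_lips (a point): Middle of the lipped part: dock x = 70 mm, y = 0, lane-floor height; axes as the dock's. From dock x = 0 to 140 mm dark steel lips hang over both edges of each lane, underside 12 mm and top 17 mm above the lane floor, with a 60 mm gap between them along the lane's middle.
- dock_bay (a point): Middle of the open bay: dock x = -75 mm, y = 0, lane-floor height; axes as the dock's. From dock x = -140 mm to 0 nothing hangs over the lanes: only 8 mm high guides between and beside them, and a 6 mm high sill at the front end, x = -140 mm.
- carrier_grip (a point): Middle of the upright grip of the carrier that holds the vials, 90 mm above its underside, over the carrier's centre; axes as the dock's at the start. Light grey grip 40 mm (x) by 16 mm (y) by 44 mm high (top 112 mm above the underside), pinched across y; below it a steel post 28 by 10 mm.
- carrier_base (a point): Centre of the same carrier's underside (0.3 to 0.6 kg with vials). Base plate 100 mm (x, along the lane) by 80 mm (y) by 6 mm, its long edges under the lips; on it a white well block 96 by 55 mm, up to 28 mm. It stands in either lane and slides easily on (slick plastic) the lane floor; clear of the lips once its centre is at dock x below -50 mm.
- spare_grip (a point): Same point on the other, empty carrier of the same shape, in the other lane (bystander).
- wash_bottle_mid (a point): Bystander: white wash bottle, 68 mm across, 222 mm high with its bent spout; point on its axis 70 mm up.
- beaker_mid (a point): Bystander: empty glass beaker, 72 mm across, 90 mm high; point on its axis half-way up.
- vial0_center (a point): Centre of vial 0: amber glass vial with white cap, 20 mm across, 55 mm high, standing loose in a 22 mm deep well of the carrier, 33 mm behind (+x of) the grip and 13 mm to its +y side; its top is 61 mm above the carrier's underside.
- vial1_center (a point): Centre of vial 1: amber glass vial with white cap, 20 mm across, 55 mm high, standing loose in a 22 mm deep well of the carrier, 33 mm behind (+x of) the grip and 13 mm to its -y side; its top is 61 mm above the carrier's underside.
- vial2_center (a point): Centre of vial 2: amber glass vial with white cap, 20 mm across, 55 mm high, standing loose in a 22 mm deep well of the carrier, 33 mm in front (-x) of the grip and 13 mm to its +y side; its top is 61 mm above the carrier's underside.
- vial3_center (a point): Centre of vial 3: amber glass vial with white cap, 20 mm across, 55 mm high, standing loose in a 22 mm deep well of the carrier, 33 mm in front (-x) of the grip and 13 mm to its -y side; its top is 61 mm above the carrier's underside.
There are look-alikes about, which are no part of the job. What is shaped like the part that bears carrier_grip but yellow is not meant.

How it is judged:
By the outcome, as a careful person would: the job done as asked, in the order asked, and still so for the second after the job is handed in, while the arm keeps its last pose, push and grip.
It also fails if it takes over 38 s, if anything falls off the work surface, if the arm or the gripper's body presses on something with over 40 N, if the wrist force passes 120 N, or if a joint passes its speed limit or range.

## Working session

There is one attempt and no reset: what is moved stays moved. The work goes in short steps, Python scripts to look and compute and a shell command to move; the robot and the scene stay as the last step left them, time stands still between calls to the robot, and variables do not carry over. Pictures are saved under pics/ and viewed, and the job is handed in when it is done.

```bash
mkdir -p pics; python3 - <<'E'
from bench import robot
import cv2
s=robot.state();print(s, robot.hold_point_z)
for n in("scene","top"):
    d=robot.snapshot(n);cv2.imwrite(f"pics/{n}0.png",d["img"][:,:,::-1]);print(n,d["fx"],d["cx"],d["cy"],d["R"],d["t"])
E
```

```text
{'clock': 0.0, 'qpos': array([-1.34549277,  0.41795468, -0.0103062 ,  1.61418197,  0.00468842,
        1.11072468, -0.05297936]), 'joint_vel': array([-0.00043817,  0.00038434,  0.00054799,  0.00112564,  0.00155181,
       -0.00096591,  0.00127257]), 'joint_efforts': array([ 5.79153152e-07, -8.64433122e+01,  6.78739361e-01, -4.34904993e+01,
        1.91240682e-02,  7.24592566e-03,  2.99922374e-05]), 'eef_pos': array([0.16469213, 0.60253828, 0.23066902]), 'ee_rot': array([-1.0112811 ,  1.32462941,  1.00991854]), 'wrist_force': array([-0.05789715, -0.01096039, -0.29683551]), 'wrist_torque': array([ 0.01854937, -0.03738957,  0.01766682]), 'gripper_width': 1.0002281728727342} 0.0187
scene 546.3519578922256 283.6932985881549 202.8105053243324 [[-0.37710313  0.9261701   0.00147639]
 [ 0.77639325  0.31698773 -0.54473141]
 [-0.50498194 -0.20427366 -0.83860927]] [ 0.20092922 -0.38341013  1.61325578]
top 397.02893632321735 277.9542088688154 210.0774773390074 [[-0.0215689  -0.99944829 -0.02525665]
 [-0.98805946  0.02516436 -0.15200413]
 [ 0.15255584  0.02167651 -0.98805711]] [0.0148309 0.5339703 1.1520961]
```

View pics/scene0.png

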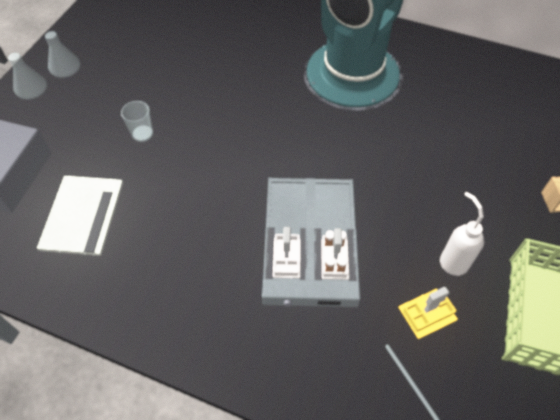

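View pics/top0.png

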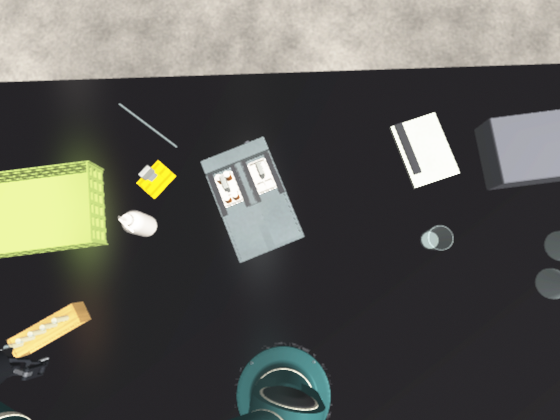

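```bash
python3 - <<'E'
import cv2
a=cv2.imread("pics/scene0.png")[170:315,250:370];cv2.imwrite("pics/c1.png",cv2.resize(a,None,fx=4,fy=4,interpolation=cv2.INTER_CUBIC))
a=cv2.imread("pics/top0.png")[130:270,190:315];cv2.imwrite("pics/c2.png",cv2.resize(a,None,fx=4,fy=4,interpolation=cv2.INTER_CUBIC))
E
```

```text
(no output)
```

View pics/c1.png

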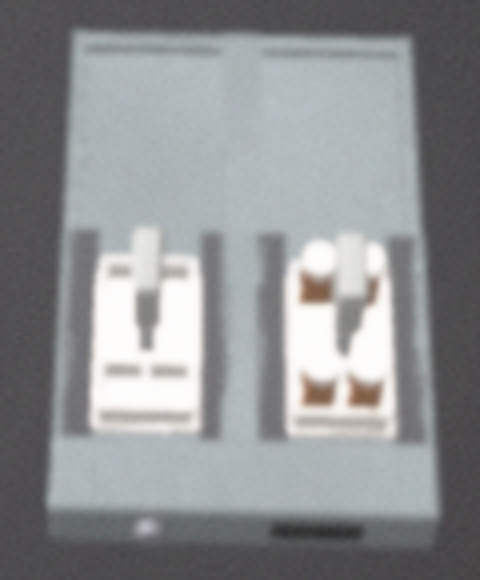

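View pics/c2.png

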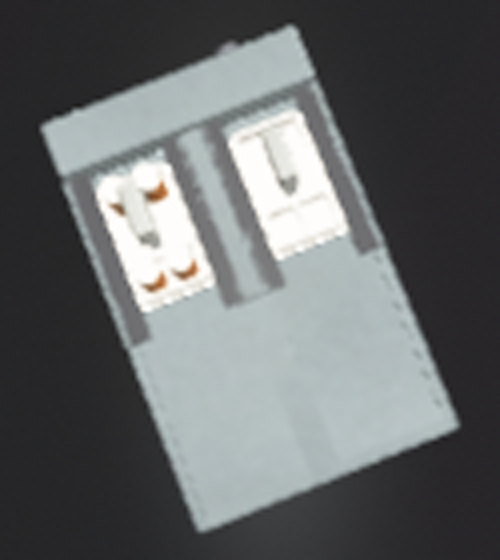

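```bash
cat > h.py <<'E'
import numpy as np
from scipy.optimize import least_squares
from bench import robot
def cam(n):
    d=robot.snapshot(n);return d
def proj(d,X):
    c=d["R"]@np.array(X)+np.ravel(d["t"]);return np.array([d["fx"]*c[0]/c[2]+d["cx"],d["fy"]*c[1]/c[2]+d["cy"]])
def onplane(d,uv,z):
    r=np.array([(uv[0]-d["cx"])/d["fx"],(uv[1]-d["cy"])/d["fy"],1]);R=d["R"];C=-R.T@np.ravel(d["t"]);r=R.T@r
    return C+r*(z-C[2])/r[2]
E
python3 - <<'E'
from h import *
S=cam("scene");T=cam("top")
obs=[(T,(200.5,161.75),.045),(T,(263.25,136.75),.045),(T,(240,263),.019),(T,(305,236.75),.019),
(S,(359.5,299.5),.045),(S,(262.5,298),.045),(S,(353,179.5),.019),(S,(268.75,177.5),.019)]
P=[onplane(*o) for o in obs]
for p in P: print(p.round(4))
loc=np.array([[.185,.106],[.185,-.106],[-.14,.106],[-.14,-.106]]*2)
def f(v,L):
    c,s=np.cos(v[2]),np.sin(v[2]);return np.c_[v[0]+c*L[:,0]-s*L[:,1],v[1]+s*L[:,0]+c*L[:,1]]
for xr in(.185,.15):
    L=loc.copy();L[L[:,0]>0,0]=xr
    r=least_squares(lambda v:(f(v,L)-np.array(P)[:,:2]).ravel(),[.5,.1,.3]);print(xr,r.x,(r.fun*1e3).round(1))
# grip triangulate
r=least_squares(lambda X:np.r_[proj(S,X)-[337.5,236.25],proj(T,X)-[224.25,182]],[.6,.1,.1]);print(r.x,r.fun)
E
```

```text
[0.6896 0.2366 0.045 ]
[0.7636 0.0426 0.045 ]
[0.3795 0.1204 0.019 ]
[ 0.4539 -0.0773  0.019 ]
[0.6946 0.2419 0.045 ]
[0.7702 0.0473 0.045 ]
[0.3797 0.1266 0.019 ]
[ 0.4544 -0.0728  0.019 ]
0.185 [0.55212315 0.07519321 0.36138263] [-1.9  3.2 -0.9 -1.2  4.2  4.5  4.8  3.8 -6.9 -2.1 -7.6 -5.8  4.  -1.7
  4.3 -0.7]
0.15 [0.56849293 0.08138032 0.36145146] [-18.3  -3.  -17.3  -7.3  20.5  10.7  21.1  10.  -23.3  -8.3 -23.9 -12.
  20.4   4.4  20.6   5.5]
[0.60653489 0.15374405 0.11790307] [-0.5172685  -0.00473288 -0.64589727  0.22487719]
```

```bash
cat >> h.py <<'E'
from scipy.spatial.transform import Rotation as Ro
def goal(p,yaw):
    """tool x down, tool z along +-dock y (yaw = dock yaw); prints cm shift and turn"""
    s=robot.state();R=Ro.from_rotvec(s["ee_rot"]).as_matrix()
    y=np.array([-np.sin(yaw),np.cos(yaw),0])
    best=None
    for sg in(1,-1):
        z=sg*y;x=np.array([0,0,-1.]);G=np.c_[x,np.cross(z,x),z]
        w=Ro.from_matrix(G@R.T).as_rotvec();print("turn",w.round(4))
    print("R",R.round(3).tolist(),"pos",s["eef_pos"],"shift cm",((np.array(p)-s["eef_pos"])*100).round(2),"F",s["wrist_force"].round(2),"w",s["gripper_width"],"t",s["clock"])
E
python3 -c "
from h import *
goal([.6065,.1537,.25],.3614)
d=robot.snapshot('wrist');print(d['T_tool_cam'],d['fx'],d['cx'],d['cy'])
import cv2;cv2.imwrite('pics/w0.png',d['img'][:,:,::-1])"
```

```text
turn [8.000e-04 1.000e-04 6.282e-01]
turn [ 1.0000e-04 -1.0000e-03 -2.5134e+00]
R [[-0.0, -0.965, 0.264], [-0.001, 0.264, 0.965], [-1.0, -0.0, -0.001]] pos [0.16471464 0.60268332 0.23088397] shift cm [ 44.18 -44.9    1.91] F [-0.58 -0.44 -0.2 ] w 0.9992904225501719 t 0.2
[[-8.40055555e-04 -2.70432435e-01  9.62738590e-01 -1.42137865e-01]
 [-1.51954854e-03 -9.62737473e-01 -2.70433447e-01  6.87860583e-02]
 [ 9.99998493e-01 -1.69010714e-03  3.97817750e-04 -7.23610286e-04]
 [ 0.00000000e+00  0.00000000e+00  0.00000000e+00  1.00000000e+00]] 372.287828045601 284.4063401373094 201.09556517459174
```

View pics/w0.png

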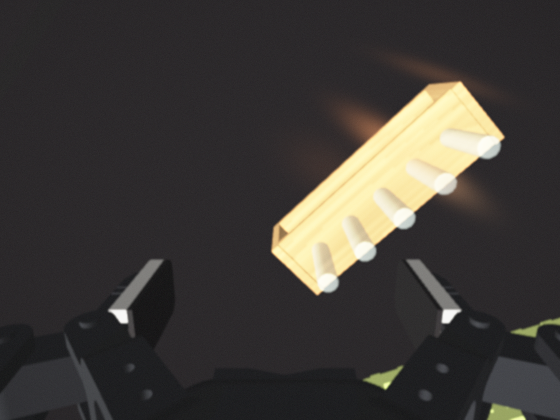

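```bash
python3 -m pendant '[[8.5,0,0,5,0,0,0],[8.5,0,0,5,0,0,0],[8.5,4,-4,0,0,0,0.08],[8.5,4,-4,0,0,0,0.08],[8.5,4,-4,0,0,0,0.08],[8.5,4,-4,0,0,0,0.08],[8.5,4,-4,0,0,0,0.08],[8.5,4,-4,0,0,0,0.08]]'
python3 -m pendant '[[8.5,4,-4,0,0,0,0.08],[8.5,4,-4,0,0,0,0.07],[8.5,4,-4,0,0,0,0],[8.5,3,-3,0,0,0,0],[8.5,0,0,0,0,0,0]]'
python3 -c "
from h import *
goal([.6065,.1537,.25],.3614)"
```

```text
clock: 1.25
eef_pos: [0.4058, 0.3614, 0.3314]
ee_rot: [-1.366, 1.099, 1.366]
wrist_force: [1.9, 1.7, -0.3]
gripper_width: 0.997
clock: 1.88
eef_pos: [0.5565, 0.2097, 0.3309]
ee_rot: [-1.469, 1.019, 1.467]
wrist_force: [0.8, 1.2, -0.0]
gripper_width: 0.993
turn [0.0014 0.0001 0.0031]
turn [ 2.0000e-04 -2.2000e-03 -3.1385e+00]
R [[0.0, -0.937, -0.351], [-0.001, -0.351, 0.937], [-1.0, 0.0, -0.001]] pos [0.55654399 0.209656   0.33089235] shift cm [ 5.   -5.6  -8.09] F [ 0.78  1.16 -0.03] w 0.9933862062134339 t 1.875
```

```bash
python3 -m pendant '[[8.5,2.5,-2.8,-4,0,0,0],[8.5,2.5,-2.8,-4,0,0,0],[8.5,0,0,0,0,0,0],[8.5,0,0,0,0,0,0]]'
python3 -c "
from h import *
goal([.6065,.1537,.25],.3614)
d=robot.snapshot('wrist')
import cv2;cv2.imwrite('pics/w1.png',d['img'][:,:,::-1])
a=d['img'][60:330,140:430,::-1];cv2.imwrite('pics/w1c.png',cv2.resize(a,None,fx=2.2,fy=2.2))"
```

```text
clock: 2.38
eef_pos: [0.6045, 0.158, 0.2517]
ee_rot: [-1.472, 1.014, 1.472]
wrist_force: [0.2, 1.0, 0.7]
gripper_width: 0.994
turn [-0.0006  0.0002 -0.0028]
turn [-3.0000e-04 -9.0000e-04  3.1388e+00]
R [[0.0, -0.934, -0.356], [0.001, -0.356, 0.934], [-1.0, -0.0, 0.0]] pos [0.60449177 0.15804137 0.25167689] shift cm [ 0.2  -0.43 -0.17] F [0.17 0.99 0.71] w 0.9943324621175486 t 2.375
```

View pics/w1.png

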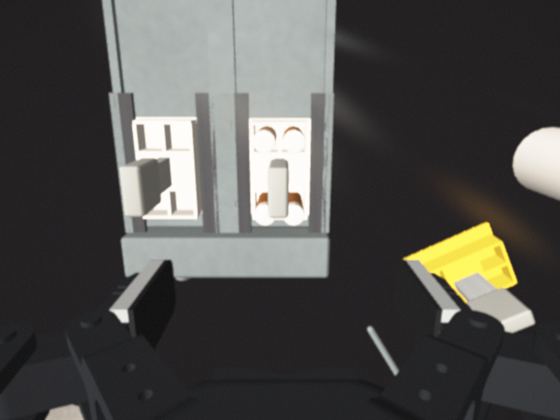

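View pics/w1c.png

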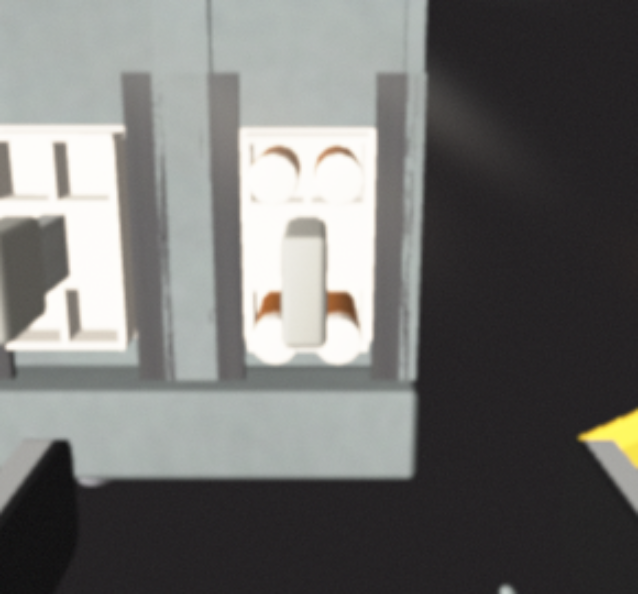

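```bash
cat >> h.py <<'E'
def wrist():
    s=robot.state();d=robot.snapshot("wrist")
    W=np.eye(4);W[:3,:3]=Ro.from_rotvec(s["ee_rot"]).as_matrix();W[:3,3]=s["eef_pos"]
    M=np.linalg.inv(W@d["T_tool_cam"]);d["R"]=M[:3,:3];d["t"]=M[:3,3];return d
E
python3 -c "
from h import *
d=wrist()
g=onplane(d,(278.6,191.4),.124);print(g)
for a,b in((232,305),(346,305),(290,285),(290,326)): print(onplane(d,(140+b/2.2,60+a/2.2),.124))
# housing front & rear top edge, lips start corners
pp=[onplane(d,(x,y),z) for x,y,z in((122,236,.057),(328,234,.057),(126,277,.057),(328,277,.057),(110,94,.029),(333,94,.029))]
for p in pp: print(p)
for i in(0,2,4):
  v=pp[i+1]-pp[i];print(np.linalg.norm(v),np.arctan2(-v[0],v[1]))
"
```

```text
[0.60575692 0.15381842 0.124     ]
[0.58734487 0.14693724 0.124     ]
[0.62482848 0.1610053  0.124     ]
[0.60846851 0.14759253 0.124     ]
[0.60350999 0.16064066 0.124     ]
[0.71749097 0.03300688 0.057     ]
[0.64485096 0.2183818  0.057     ]
[0.75876426 0.04742535 0.057     ]
[0.68712051 0.23600836 0.057     ]
[ 0.59667546 -0.02082968  0.029     ]
[0.52197768 0.17567701 0.029     ]
0.19909904709006945 0.37346478735652766
0.2017334306688738 0.3630645523314126
0.2102252042450391 0.3632592519876967
```

```bash
python3 -m pendant '[[6,0.1,-0.4,-5,0,0,0],[6,0,0,-5,0,0,0],[6,0,0,-2.5,0,0,0],[6,0,0,0,0,0,0],[6,0,0,0,0,0,0]]'
python3 -c "
from h import *
goal([.6058,.1538,.085],.363)
d=wrist()
print(onplane(d,(278.6,191.4),.124))
import cv2;cv2.imwrite('pics/w2.png',d['img'][:,:,::-1])"
```

```text
clock: 3.1
eef_pos: [0.6065, 0.1536, 0.1281]
ee_rot: [-1.473, 1.012, 1.47]
wrist_force: [1.0, 0.5, 0.5]
gripper_width: 0.706
turn [-0.0009  0.0023 -0.0008]
turn [-3.5000e-03 -1.4000e-03  3.1408e+00]
R [[0.002, -0.935, -0.356], [0.001, -0.356, 0.935], [-1.0, -0.002, 0.0]] pos [0.60649086 0.15364155 0.12812875] shift cm [-0.07  0.02 -4.31] F [1.02 0.51 0.48] w 0.7057281245154434 t 3.1
[0.57746653 0.13976787 0.124     ]
```

View pics/w2.png

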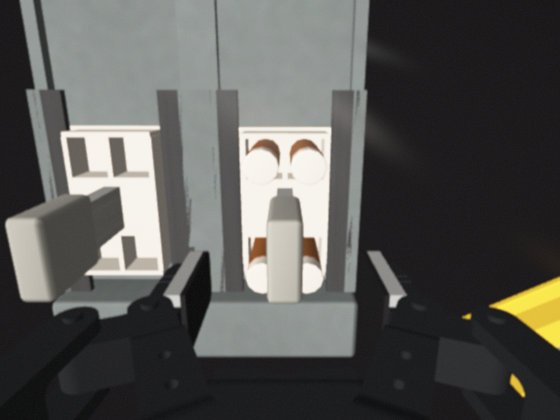

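```bash
python3 -c "
from h import *
d=wrist()
for p in((285,208),(285,300),(285,258),(270,260),(302,260)):print(onplane(d,p,.124))"
```

```text
[0.58323416 0.14454952 0.124     ]
[0.6229243  0.15960723 0.124     ]
[0.60408207 0.15245884 0.124     ]
[0.6072226 0.1467934 0.124    ]
[0.60237579 0.15958252 0.124     ]
```

```bash
python3 -m pendant '[[6,-0.1,0,-2.2,0,0,0],[6,-0.1,0,-2.1,0,0,0],[6,0,0,0,0,0,0]]'
python3 -m pendant '[[1.2,0,0,0,0,0,0],[1.2,0,0,0,0,0,0],[1.2,0,0,0,0,0,0],[1.2,0,0,0,0,0,0],[1.2,0,0,0,0,0,0],[1.2,0,0,0,0,0,0]]' 60
python3 -c "
from h import *
goal([.6058,.1538,.085],.363)
d=wrist()
import cv2;cv2.imwrite('pics/w3.png',d['img'][:,:,::-1])"
```

```text
clock: 3.58
eef_pos: [0.6034, 0.1529, 0.0831]
ee_rot: [-1.471, 1.016, 1.472]
wrist_force: [0.3, 0.1, -0.2]
gripper_width: 0.703
clock: 4.32
eef_pos: [0.6043, 0.153, 0.0843]
ee_rot: [-1.472, 1.014, 1.47]
wrist_force: [-1.4, -0.2, 8.0]
gripper_width: 0.176
turn [-0.0005  0.0014 -0.0002]
turn [-2.1000e-03 -8.0000e-04  3.1414e+00]
R [[0.001, -0.935, -0.355], [0.0, -0.355, 0.935], [-1.0, -0.001, -0.0]] pos [0.60428461 0.1530363  0.08427409] shift cm [0.15 0.08 0.07] F [-1.42 -0.24  8.04] w 0.17619111637590268 t 4.325
```

View pics/w3.png

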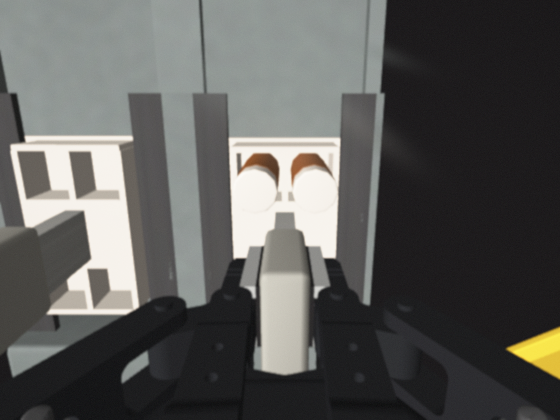

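```bash
python3 -m pendant '[[1.2,0,0,0.1,0,0,0],[1.2,-0.3,-0.11,0,0,0,0],[1.2,-0.6,-0.23,0,0,0,0],[1.2,-0.9,-0.34,0,0,0,0],[1.2,-0.9,-0.34,0,0,0,0],[1.2,-0.3,-0.11,0,0,0,0],[1.2,0,0,0,0,0,0]]' 80
python3 -c "
from h import *
goal([.6043-.14,.1530-.0532,.085],.363)
d=wrist()
import cv2;cv2.imwrite('pics/w4.png',d['img'][:,:,::-1])"
```

```text
clock: 5.25
eef_pos: [0.5735, 0.1414, 0.0843]
ee_rot: [-1.471, 1.015, 1.472]
wrist_force: [-1.0, -0.7, 1.8]
gripper_width: 0.178
turn [ 0.0001 -0.0002 -0.0001]
turn [4.0000e-04 2.0000e-04 3.1415e+00]
R [[-0.0, -0.935, -0.355], [-0.0, -0.355, 0.935], [-1.0, 0.0, -0.0]] pos [0.57349442 0.14143305 0.08429772] shift cm [-10.92  -4.16   0.07] F [-1.02 -0.66  1.78] w 0.1775119566626335 t 5.25
```

View pics/w4.png

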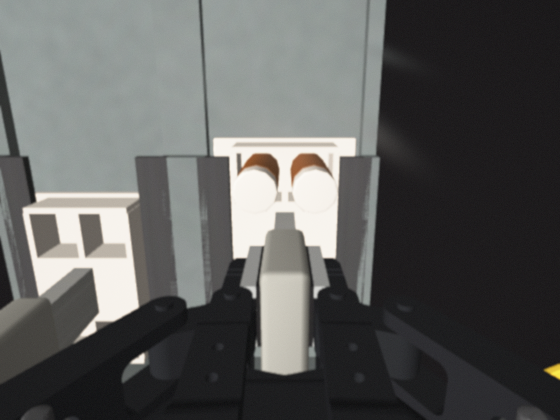

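```bash
python3 -m pendant '[[1.2,-0.4,-0.15,0,0,0,0],[1.2,-0.9,-0.34,0,0,0,0],[1.2,-1.3,-0.49,0,0,0,0],[1.2,-1.3,-0.49,0,0,0,0],[1.2,-1.3,-0.49,0,0,0,0],[1.2,-0.9,-0.34,0,0,0,0],[1.2,-0.4,-0.15,0,0,0,0],[1.2,0,0,0,0,0,0]]'
python3 -c "
from h import *
goal([.6043-.14,.1530-.0532,.085],.363)"
```

```text
clock: 6.3
eef_pos: [0.5086, 0.117, 0.0843]
ee_rot: [-1.472, 1.015, 1.472]
wrist_force: [-1.2, 0.8, 1.8]
gripper_width: 0.179
turn [ 0.0001 -0.0002 -0.0003]
turn [3.0000e-04 2.0000e-04 3.1413e+00]
R [[-0.0, -0.935, -0.355], [-0.0, -0.355, 0.935], [-1.0, 0.0, -0.0]] pos [0.50857228 0.1170209  0.0842872 ] shift cm [-4.43 -1.72  0.07] F [-1.17  0.84  1.81] w 0.17895469900356248 t 6.3
```

```bash
python3 -m pendant '[[1.2,-0.4,-0.15,0,0,0,0],[1.2,-0.9,-0.34,0,0,0,0],[1.2,-1.2,-0.46,0,0,0,0],[1.2,-1.2,-0.46,0,0,0,0],[1.2,-0.6,-0.23,0,0,0,0],[1.2,-0.2,-0.08,0,0,0,0],[1.2,0,0,0,0,0,0]]'
python3 -c "
from h import *
goal([.6043-.14,.1530-.0532,.085],.363)
d=wrist()
import cv2;cv2.imwrite('pics/w5.png',d['img'][:,:,::-1])
for n in('scene','top'):
  d=robot.snapshot(n);i=d['img'][:,:,::-1];a=i[100:320,200:420] if n=='scene' else i[120:300,160:340];cv2.imwrite('pics/%s5.png'%n,cv2.resize(a,None,fx=2.7,fy=2.7,interpolation=2))"
```

```text
clock: 7.18
eef_pos: [0.4636, 0.0998, 0.0843]
ee_rot: [-1.471, 1.015, 1.472]
wrist_force: [-1.0, -0.9, 4.3]
gripper_width: 0.178
turn [ 0.0001 -0.0003 -0.0003]
turn [5.0000e-04 2.0000e-04 3.1413e+00]
R [[-0.0, -0.935, -0.355], [-0.0, -0.355, 0.935], [-1.0, 0.0, -0.0]] pos [0.46362895 0.09983647 0.08426173] shift cm [ 0.07 -0.    0.07] F [-1.   -0.89  4.3 ] w 0.17845739222108323 t 7.175
```

View pics/w5.png

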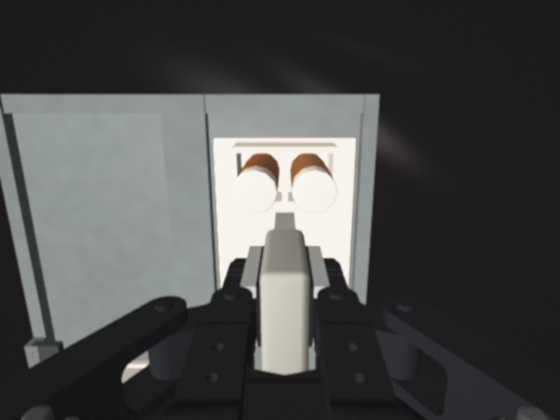

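View pics/scene5.png

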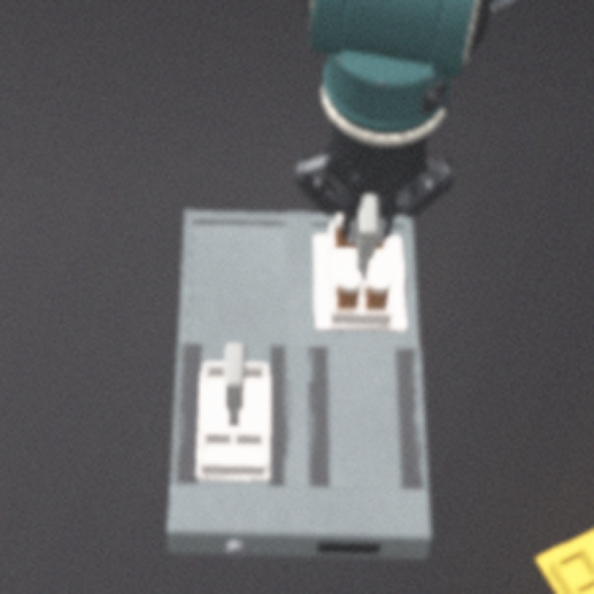

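View pics/top5.png

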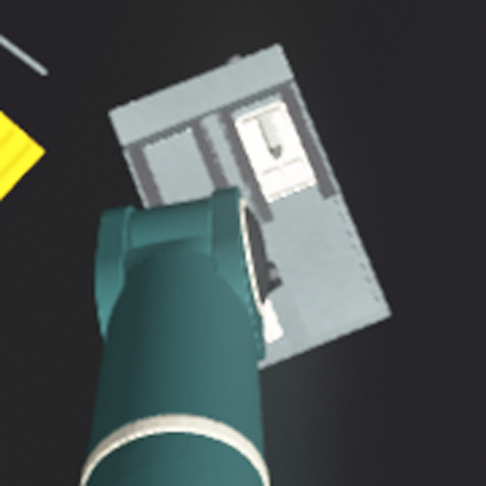

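The scene crop shows the carrier's rear edge at about row 330, in front of the lips, which start at row 347. The four vials are seated. Next I lift straight up.

```bash
python3 -m pendant '[[1.2,0,0,0.3,0,0,0],[1.2,0,0,0.7,0,0,0],[1.2,0,0,1,0,0,0],[1.2,0,0,1,0,0,0],[1.2,0,0,0.7,0,0,0],[1.2,0,0,0.3,0,0,0],[1.2,0,0,0,0,0,0]]'
python3 -c "
from h import *
goal([.4636,.0998,.21],.363)
d=wrist()
import cv2;cv2.imwrite('pics/w6.png',d['img'][:,:,::-1])"
```

```text
clock: 8.2
eef_pos: [0.4638, 0.0999, 0.1244]
ee_rot: [-1.472, 1.015, 1.471]
wrist_force: [-0.8, 0.2, -4.8]
gripper_width: 0.175
turn [-0.0001  0.0003 -0.0003]
turn [-4.0000e-04 -1.0000e-04  3.1413e+00]
R [[0.0, -0.935, -0.355], [0.0, -0.355, 0.935], [-1.0, -0.0, -0.0]] pos [0.46378456 0.09992233 0.12437687] shift cm [-0.02 -0.01  8.56] F [-0.79  0.24 -4.76] w 0.1745842869948476 t 8.2
```

View pics/w6.png

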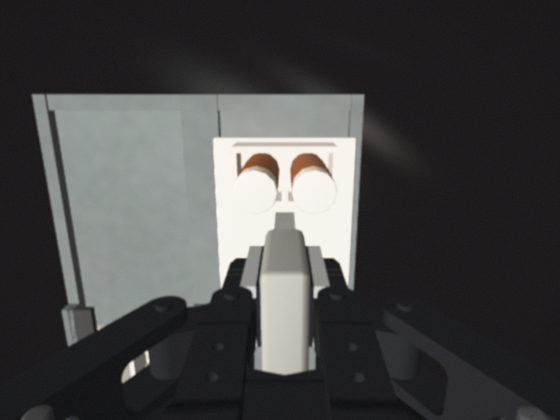

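```bash
python3 -m pendant '[[1.2,0,0,0.5,0,0,0],[1.2,0,0,1,0,0,0],[1.2,0,0,1.6,0,0,0],[1.2,0,0,1.8,0,0,0],[1.2,0,0,1.8,0,0,0],[1.2,0,0,1.4,0,0,0],[1.2,0,0,0.7,0,0,0],[1.2,0,0,0.3,0,0,0]]'
python3 -m pendant '[[1.2,0,0,0,0,0,0],[1.2,0,0,0,0,0,0],[1.2,0,0,0,0,0,0],[1.2,0,0,0,0,0,0],[1.2,0,0,0,0,0,0],[1.2,0,0,0,0,0,0]]'
python3 -c "
from h import *
goal([.4636,.0998,.21],.363)
print(robot.state()['joint_vel'])
d=wrist()
import cv2;cv2.imwrite('pics/w7.png',d['img'][:,:,::-1])
d=robot.snapshot('scene');i=d['img'][:,:,::-1];cv2.imwrite('pics/s7f.png',i);cv2.imwrite('pics/s7.png',cv2.resize(i[100:320,200:420],None,fx=2.7,fy=2.7,interpolation=2))"
```

```text
clock: 9.25
eef_pos: [0.4637, 0.0999, 0.2155]
ee_rot: [-1.472, 1.015, 1.471]
wrist_force: [0.4, -0.4, -5.1]
gripper_width: 0.174
clock: 10.0
eef_pos: [0.4638, 0.0999, 0.2153]
ee_rot: [-1.472, 1.015, 1.471]
wrist_force: [-0.4, -0.3, -3.7]
gripper_width: 0.174
turn [ 0.0001  0.0001 -0.0003]
turn [-1.0000e-04  1.0000e-04  3.1413e+00]
R [[0.0, -0.935, -0.355], [-0.0, -0.355, 0.935], [-1.0, -0.0, -0.0]] pos [0.46376932 0.09988288 0.21525264] shift cm [-0.02 -0.01 -0.53] F [-0.38 -0.29 -3.7 ] w 0.17388152928257086 t 10.0
[ 4.76770586e-04 -3.05223948e-04  8.15373273e-05  1.47897111e-03
  5.64169254e-04 -3.11432826e-04  6.00858650e-04]
```

View pics/w7.png

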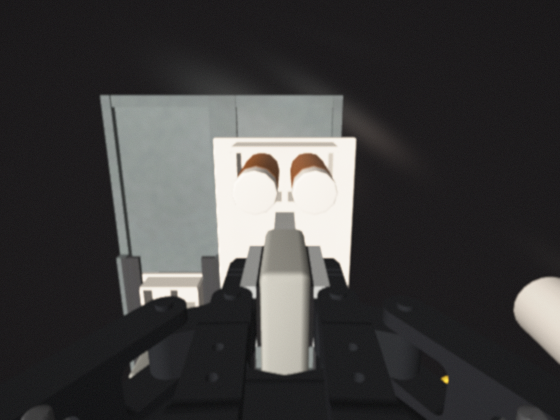

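View pics/s7.png

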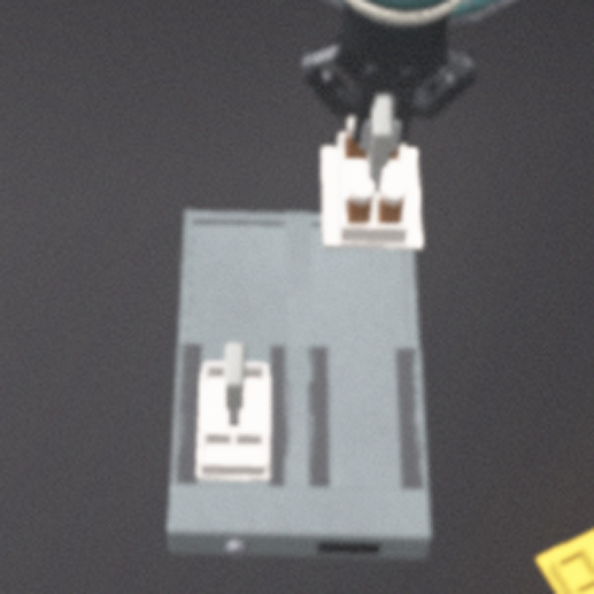

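View pics/s7f.png

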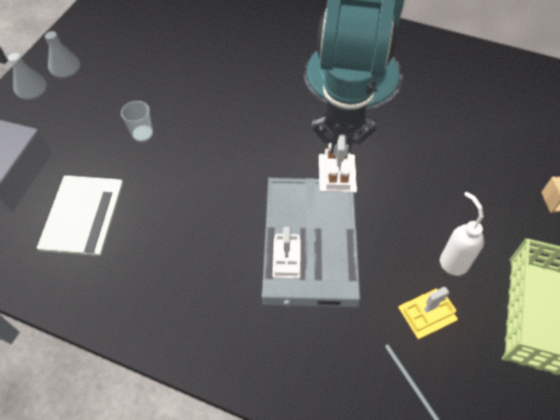

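The carrier is level and still, with its underside at about 12 + 131 = 143 mm. All four vials are seated, and the empty carrier, bottle and beaker haven't moved. I'm handing in.

```bash
python3 -c "
from bench import robot
print(robot.hand_in())"
```

```text
the job is handed in; nothing more can be done
None
```

I took the vial carrier by its grip, slid it about 15 cm along its lane until it was clear of the lips, then lifted it straight up by about 13 cm. I handed the job in at about 10 s, with the gripper still holding the carrier.

The last checks:
- **Height:** the underside is about 14 cm above the bench, worked out from the TCP's rise with no slip visible in the wrist view.
- **Level and still:** the tool's tilt is under 0.001 rad, and joint speeds are near zero.
- **Vials:** all four look seated in their wells. The two nearest the arm show clearly in the wrist view. One of the other two is partly hidden by the grip in the scene view.
- **Bystanders:** the empty carrier, wash bottle and beaker are at the same pixels as at the start.
- **Forces:** wrist forces read after each move stayed under about 10 N.

Two measurements disagreed with what was expected:
- **Dock length:** the corners fit a length of about 325 mm (x = -140 to 185), not the stated 290 mm.
- **Grip height:** the first triangulation put the middle of the grip about 16 mm too high. I used the stated height instead, and the wrist camera confirmed the grip's position.

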